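# Load a gearmotor into the spring-finger test nest

## Task

Take the loose gearmotor and load it into the test nest: with its shaft towards the load head, press it straight down between the two pairs of spring fingers, clear of the head, until they snap around it and it lies home in the saddles. Then slide it along in the fingers, shaft first into the sprung coupling cup, until its square flange is fully home against the head's face plate, and let go. Feel your way and force nothing: the head's bearing takes no more than about 20 N; and leave the screwdriver, the dropper bottle and the tape roll where they are.

Things in the scene. Friction and masses are not known exactly. Their poses are not given: they have to be found in the camera images.
- motor_center (a point): Loose gearmotor, about 0.22 kg, lying on the desk: a point on its axis, 15 mm above the desk; x along the axis to its shaft, z up as it lies. Round can (grip it here, across), 28 mm in diameter, from x = -68 mm (black cap, flat rear end) to +46 mm; then a square flange, 30 x 30 mm, front face at x = +51 mm; then a 6 mm shaft, end at +67 mm
- gearmotor: The same gearmotor; this origin lies 15 mm below motor_center, same axes
- nest_axis (a point): Test nest, fixed: point on its axis, 55 mm above the desk, half-way between the two pairs of fingers. Here motor_center lies once the motor is pressed home in the V saddles. x along the nest to the load head, z up. Fingers at x = -30 and +30 mm, each 8 mm long in x (52 mm free between the pairs). The fingers hold the motor so that sliding it takes about 3 to 6 N
- nest_lips (a point): Point 10 mm above nest_axis, level with the fingers' lips, which are 20 mm apart when free and flare above to 40 mm apart, 75 mm above the desk. The motor meets the lips with its axis about 18 mm above home, resists most, about 8 to 15 N in all, some 16 mm above home, and from some 7 mm above home is pulled down into the saddles
- nest_front (a point): Point on the nest's axis, 65 mm in front of nest_axis. The load head is clamped so that the face of its upright face plate stands 0 to 16 mm beyond this point (not measured: feel for it); so the motor slides 14 to 30 mm forward from nest_axis. A 16 mm slot, open at the top, lets the shaft down. Plate top 72 mm, head top 77 mm above the desk
- nest: The same nest with its fingers and load head: aluminium bed, 270 x 84 mm, from x = -104 to +166 mm, its top 16 mm above the desk; origin on the desk below nest_axis, same axes. Behind the rear pair of fingers it is open, so that the motor's rear end can be reached there
- head_rails: The two steel guide rails on the bed that carry the load head (black finned drum, bare aluminium foot and face plate); origin on the bed between them, fixed, 114 mm in front of the middle between the finger pairs, same axes as the nest. It does not show where on the rails the head is clamped
- coupling (a joint): Brass coupling cup behind the slot of the face plate, on the nest's axis, bore 9.6 mm, 6.5 mm deep, sprung along x. 0 = free, grows (m) as the shaft's end pushes it back: the shaft meets its floor with the flange 4 mm short of the plate, so it reads 0.004 with the flange against the plate. Spring 0.6 N free, 1.6 N at 0.004; the fingers hold the motor against it
- clip_rear_left (a joint): spring finger of the rear (far from the load head) pair, on the nest's left side (its +y). 0 = standing free and shut, grows (rad) as the finger is spread outward; about 0.01 with the motor home between the fingers, about 0.1 as the motor's widest part passes the lips. All four fingers are alike
- clip_rear_right (a joint): spring finger of the rear pair, on the nest's right side (its -y). 0 = standing free and shut, grows (rad) as the finger is spread outward; about 0.01 with the motor home between the fingers, about 0.1 as the motor's widest part passes the lips. All four fingers are alike
- clip_front_left (a joint): spring finger of the front (near the load head) pair, on the nest's left side (its +y). 0 = standing free and shut, grows (rad) as the finger is spread outward; about 0.01 with the motor home between the fingers, about 0.1 as the motor's widest part passes the lips. All four fingers are alike
- clip_front_right (a joint): spring finger of the front pair, on the nest's right side (its -y). 0 = standing free and shut, grows (rad) as the finger is spread outward; about 0.01 with the motor home between the fingers, about 0.1 as the motor's widest part passes the lips. All four fingers are alike
- screwdriver: Bystander: small screwdriver with a yellow handle, 18 x 133 x 16 mm, lying beyond the nest; origin under its middle, along its y
- dropper_bottle: Bystander: white dropper bottle with a green cap, 30 mm in diameter, 78 mm tall, standing beyond the nest; origin at its foot
- tape_roll: Bystander: roll of tan tape, 66 mm in diameter, 18 mm high, lying on the near side of the desk; origin at its foot

How it is judged (in metres and radians):
On the way, in this order (a step that is already met when the one before it is completed fails the run):
1. the gearmotor is lifted clear of the desk (height (world z) of motor_center above 0.075 m), for 0.1 s.
2. the gearmotor is snapped home between both pairs of fingers while the coupling cup is still free (z of motor_center in the frame of nest_axis between -0.002 and 0.002 m and y of motor_center in the frame of nest_axis between -0.002 and 0.002 m and angle between the x axis of motor_center and the x axis of nest_axis, either way round below 0.05 rad and value of joint each of clip_rear_left, clip_rear_right, clip_front_left, clip_front_right below 0.05 rad and value of joint coupling below 0.0008 m), for 0.2 s.
At the end, for the whole second after the job is handed in: The motor lies home in the saddles (axis within 2 mm of the nest's in height and sideways, within 0.05 rad along it), all four fingers shut round it (below 0.05 rad), coupling cup pushed back at least 3.2 mm (flange within 0.8 mm of the plate), motor at rest and released (z of motor_center in the frame of nest_axis between -0.002 and 0.002 m and y of motor_center in the frame of nest_axis between -0.002 and 0.002 m and angle between the x axis of motor_center and the x axis of nest_axis, either way round below 0.05 rad and value of joint each of clip_rear_left, clip_rear_right, clip_front_left, clip_front_right below 0.05 rad and value of joint coupling above 0.0032 m and linear speed of gearmotor below 0.01 m/s); the robot touches nothing.
It fails at once if the motor is forced: its contact forces on the nest, its fingers and the head add up to over 60 N (a push of some 30 N) (contact force between gearmotor and nest above 60 N).
It fails at once if the motor is pushed against the load head with over 30 N (contact force between gearmotor and head_rails above 30 N).
It fails at once if the screwdriver is moved more than 20 mm (distance of screwdriver from where it was at the start of the episode above 0.02 m).
It fails at once if the dropper bottle is moved more than 20 mm (distance of dropper_bottle from where it was at the start of the episode above 0.02 m).
It fails at once if the tape roll is moved more than 20 mm (distance of tape_roll from where it was at the start of the episode above 0.02 m).
It also fails if it takes over 53 s, if anything falls off the work surface, if the arm or the gripper's body presses on something with over 40 N, if the wrist force passes 120 N, or if a joint passes its speed limit or range.

## Robot

A 6-joint arm with a two-finger parallel gripper is mounted at the origin on a cart in front of the work surface, level with it; the furniture and walls round the work are solid. World frame = base frame: x ahead of the robot, y to its left, z up, the work surface at z = 0. Lengths are in mm, angles in rad, forces in N, time in s.
With the tool pointing down it reaches from about 350 to 875 mm from the base axis. Payload 4.2 kg.
Tool frame: the origin (TCP) lies on the mounting face of the last link; the fingertips stand 182 mm ahead of it and the grasp point (between the pads) lies 164 mm ahead of it; z points along the fingers, y is the direction in which the jaws open and shut (so a half turn about z gives the same grasp; the last joint's range is limited). The gripper opens to 87 mm and grips with 3 to 60 N. Pads are 19 mm wide; open, the fingers measure 117 mm over their backs; the gripper's body (75 mm by 190 mm) begins 51 mm behind the grasp point.
Start: joints at [1.377, 0.385, 0.008, 0, -1.194, -0.259], TCP at [273.395, 562.01, 404.75] pointing down, gripper open.
Joint ranges: [-3.14, 3.14], [-1.21, 2.06], [-1.07, 1.41], [-3.16, 2.05], [-2.99, -0.16], [-3.1, 3.1]. Speed limits (rad/s): [2.79, 2.79, 3.14, 3.14, 3.14, 3.14].

## Interface

Orientations are given as [roll, pitch, yaw] about the fixed x, y, z axes, in that order (R = Rz(yaw) Ry(pitch) Rx(roll)).
In Python, from rig import sensors, cams, r, finder gives the robot as it stands. The module is installed in compiled form; this text tells all that it offers.
- The arm moves only by the tool drive_tool, never from a script. Its argument "rows" is a list of rows, each an object of numbers: "dx", "dy", "dz": the shift along the tool's x, y, z in mm; "rx", "ry", "rz": the turn, a rotation vector about the tool's x, y, z in rad; "fingers": the closure, from -1 (fully open) to 1 (shut), so that 0 is half open. A call has 1 to 5 rows; each row is the pose to reach, as a shift and turn from the pose commanded when the call began, along the tool's axes at that moment; what a row does not reach only later rows make up. A row lasts 1/12 s, in which the tool goes at most 41.7 mm and 7.16 degrees, less where a joint would pass 70% of its speed; a pose out of reach is approached as far as the arm can. A call with a gripper value outside its range is refused whole. The fingers move at their own pace and stop on an object; the grip force is fixed at half the most. Time passes only in rows, so rows that repeat a pose let the fingers close. It gives the time, the measured TCP pose, the force and the opening at its end, in the units of the state.
- sensors.observe(): the state, without advancing time (a new reading comes with each control period).
- cams.capture(name): name is "side" or "top" or "wrist"; returns (picture, depth): 384x512x3 uint8, red, green, blue; 384x512 float32, mm along the optical axis (not along the pixel's ray), 0 where there is no reading.
- cams.camera_info(name): a dict with "fov_y" (degrees; the focal length in pixels is half the picture's height over the tangent of half this angle, whatever the lens; pixels are square), "cx", "cy" (the principal point, pixels), "R" (3x3) and "t" (3): a world point X has camera coordinates R X + t. Camera axes: x right, y down, z forward; pixel columns grow to the right and rows downward; lengths in mm; the calibration is good to about 2 mm. The wrist camera is an equidistant fisheye: a pixel r from the principal point sees the ray r / f radians off the axis. A picture is of the moment at which its call begins: read the wrist's pose just before it. camera_info takes no time and is no camera call; for the wrist camera it gives the pose at the moment of the call.
- r.finish_job(): hands the job in, once; it reports no verdict.
Trained networks look in the newest picture that a camera, given by its name, has taken for a name from the list of things; names that differ only in an ending like _2 or _b are one class to them, and where a whole thing is asked for, a point or a joint stands for the part that bears it (a point fixed in the world has none). Each returns a list of dicts, best first, with "conf" (0 to 1); they miss things now and then, are a little off and sometimes report something else, mostly with a low value. They report only what shows in the picture. A call takes as long as a camera call.
- finder.look_for(camera, query): "point" ([row, column] in pixels, amid what is visible of it).
- finder.regions_of(camera, query): "pixels" (384x512 bool, what is visible of it) and "point" ([row, column] in pixels, amid what is visible of it).
The state is a dict: "time_s": time; "q": joint angles; "joint_velocities": joint speeds; "joint_torque": joint torques, N m; "tool_pos": TCP position; "tcp_rot": TCP orientation; "ft_force": force on the tool from outside, world axes, zero at the start; "torque": the same for the moment, N m; "opening": opening from 0.0 (shut) to 1.0 (fully open).
Only numpy, scipy, OpenCV 4.12 (cv2) and the standard library are available. Lean on these libraries where they do the work, as an engineer would, in place of code of your own. Each camera call takes 0.05 s, during which the arm holds its last target. There are 200 camera calls.

## Working session

There is one attempt and no reset: what is moved stays moved. The work goes in short steps, Python scripts to look and compute and a tool call to move; the robot and the scene stay as the last step left them, time stands still between calls to the robot, and variables do not carry over. Pictures are saved under pics/ and viewed, on a budget of 10 in all, crops included, one or two more only if the job needs it, and the job is handed in when it is done.

Besides the shell and the picture viewer there is one more tool, called by a JSON object that holds its "op" and its "data". drive_tool: Moves the arm, as the interface text tells. Its arguments: {"type":"object","properties":{"rows":{"type":"array"}},"required":["rows"]}

```bash
mkdir -p pics
cat > h.py <<'E'
import numpy as np, cv2
from rig import sensors, cams, r, finder
def pts(name, depth, mask):
    i=cams.camera_info(name); f=192/np.tan(np.radians(i["fov_y"])/2)
    v,u=np.nonzero(mask&(depth>0)); z=depth[v,u]
    c=np.stack([(u-i["cx"])/f*z,(v-i["cy"])/f*z,z],1)
    return (c-np.array(i["t"]))@np.array(i["R"])
def save(n,p): cv2.imwrite("pics/"+n+".png",p[:,:,::-1])
E
python3 - <<'E'
from h import *
s=sensors.observe();print(s)
ims=[]
for c in("top","side"):
    p,d=cams.capture(c);ims.append(p);np.save(c+"_d.npy",d);np.save(c+"_p.npy",p)
    print(c,cams.camera_info(c))
    for q in("gearmotor","nest","head_rails","screwdriver","dropper_bottle","tape_roll"):
        for o in finder.regions_of(c,q)[:2]:
            P=pts(c,d,o["pixels"]);print(c,q,round(o["conf"],2),np.round(o["point"]),np.round(np.median(P,0)),np.round(P.min(0)),np.round(P.max(0)),len(P))
            if o["conf"]>.4:np.save(f"{c}_{q}.npy",o["pixels"])
save("top",ims[0]);save("side",ims[1])
E
```

```text
{'time_s': 0.0, 'q': array([ 1.37658173e+00,  3.85569287e-01,  6.64958578e-03, -4.87617170e-04,
       -1.19403226e+00, -2.58625459e-01]), 'joint_velocities': array([-5.05870566e-04, -7.39355530e-04,  1.33574343e-03,  2.27138398e-04,
        5.54682123e-05, -7.17385314e-04]), 'joint_torque': array([ 4.60262220e-05, -3.90664494e+01,  1.87407947e+01,  4.21983361e+00,
        1.10104261e-02, -1.94015411e-04]), 'tool_pos': array([273.31654931, 561.84823088, 403.66248293]), 'tcp_rot': array([ 3.13939281e+00, -1.13355331e-04, -4.53019821e-01]), 'ft_force': array([ 0.47861545,  0.13452232, -0.06071816]), 'torque': array([ 0.01815017, -0.00838991,  0.03455903]), 'opening': 0.9933644691805464}
top {'fov_y': 50.04962242526104, 'cx': 261.08367879149523, 'cy': 191.87058531856528, 'R': array([[-0.09461375, -0.99550877, -0.00324355],
       [-0.97308772,  0.09316953, -0.2107599 ],
       [ 0.21011553, -0.01678452, -0.97753248]]), 't': array([  5.22737026, 555.4833707 , 881.38655113])}
top gearmotor 0.25 [275. 273.] [379. -63.  19.] [347. -96.  11.] [411. -31.  24.] 461
top nest 0.79 [203. 213.] [5
[... 828 characters left out ...]
629]]), 't': array([ -24.99041805, -264.32466352, 1341.94891413])}
side gearmotor 0.73 [193. 182.] [ 452. -222.   24.] [ 385. -260.    1.] [ 474. -183.   32.] 356
side nest 0.82 [206. 304.] [560.  66.  18.] [416. -64.  -1.] [611. 223.  81.] 3406
side head_rails 0.63 [200. 276.] [552.  -5.  33.] [414. -57.   0.] [586.  56.  81.] 913
side screwdriver 0.84 [271. 317.] [756.  39.  15.] [729.  14.   6.] [774.  63.  19.] 203
side screwdriver 0.23 [202. 308.] [561.  68.  19.] [424. -64.  -1.] [611. 212.  81.] 3235
side dropper_bottle 0.69 [260. 232.] [ 714. -118.   41.] [ 700. -132.    4.] [ 721. -101.   82.] 393
side tape_roll 0.56 [174. 244.] [385. -59.  18.] [313. -92.   0.] [412. -21.  23.] 408
```

Run:
```python
import cv2,numpy as np
a=cv2.imread("pics/top.png");b=cv2.imread("pics/side.png")
a=cv2.resize(a[90:330,130:430],(800,640))[:,:];b=cv2.resize(b[120:320,120:420],(800,533))
cv2.imwrite("pics/t2.png",cv2.resize(a,(750,600)));cv2.imwrite("pics/s2.png",b)
```

```text
(no output)
```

View pics/t2.png

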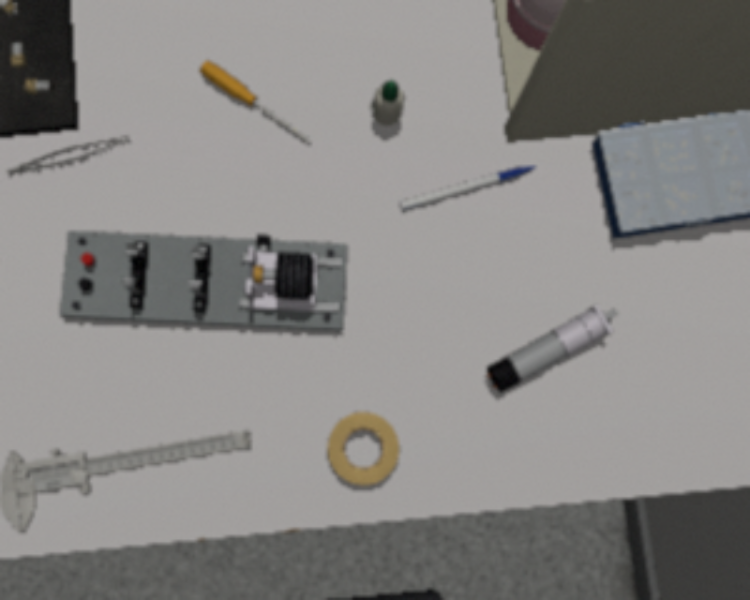

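View pics/s2.png

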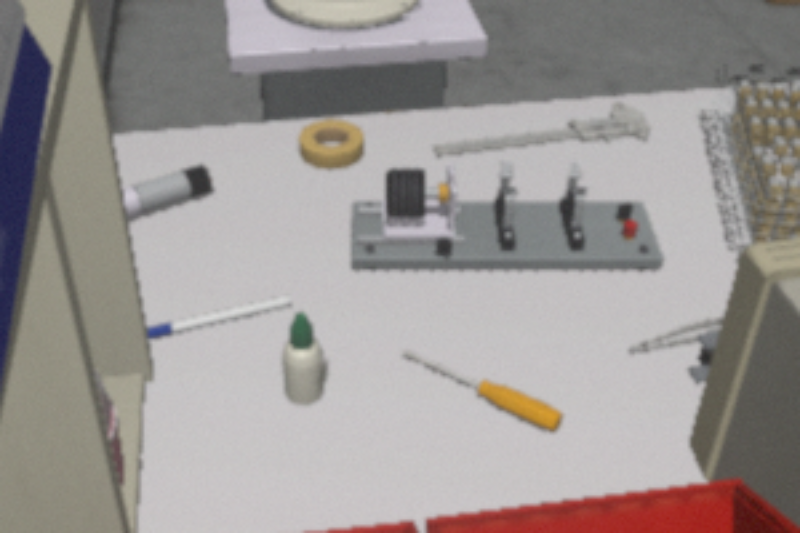

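The top view shows the motor at about full-image px (row 230, col 350), with its black cap at (240, 331) and its shaft to the right (-y). In the nest, the head is also on the right (-y), at px (200, 245), and the fingers are at cols ~185 and ~211. Next I measure both geometrically.

Run:
```python
from h import *
for c in("top","side"):
    d=np.load(c+"_d.npy");P=pts(c,d,np.ones_like(d,bool))
    desk=P[(abs(P[:,2])<8)&(P[:,0]>350)&(P[:,0]<650)&(P[:,1]>-120)&(P[:,1]<250)]
    print(c,"desk z",np.median(desk[:,2]))
    m=P[(P[:,2]>8)&(P[:,2]<45)&(P[:,0]>370)&(P[:,0]<530)&(P[:,1]<-140)&(P[:,1]>-330)]
    q=m[:,:2].astype(np.float32);print(c,"motor",len(m),np.percentile(m[:,2],[5,50,95,99]),cv2.minAreaRect(q))
    hi=m[m[:,2]>np.percentile(m[:,2],60)][:,:2].astype(np.float32);print(cv2.fitLine(hi,cv2.DIST_HUBER,0,.01,.01).ravel())
    # nest bed
    b=P[(P[:,2]>9)&(P[:,2]<23)&(P[:,0]>470)&(P[:,0]<640)&(P[:,1]<240)&(P[:,1]>-90)]
    print(c,"bed",len(b),np.median(b[:,2]),cv2.minAreaRect(b[:,:2].astype(np.float32)))
    hh=P[(P[:,2]>30)&(P[:,2]<95)&(P[:,0]>470)&(P[:,0]<640)&(P[:,1]<240)&(P[:,1]>-90)]
    h,e=np.histogram(hh[:,1],bins=np.arange(-60,200,6));print([(int(a),int(n)) for a,n in zip(e,h) if n])
```

```text
top desk z 1.1662987947233088
top motor 642 [18.06360436 27.22980349 31.71351111 33.23348099] ((453.6705017089844, -243.7902374267578), (43.69720458984375, 149.17710876464844), 14.807270050048828)
[ 3.9333150e-01 -9.1939670e-01  4.5624429e+02 -2.5066335e+02]
top bed 2823 17.107761872217868 ((551.4464721679688, 71.12342071533203), (269.58447265625, 84.66749572753906), 81.617919921875)
[(-42, 1), (-36, 33), (-30, 57), (-24, 54), (-18, 59), (-12, 58), (-6, 52), (0, 46), (6, 58), (12, 63), (18, 59), (24, 39), (60, 9), (66, 59), (72, 54), (78, 6), (120, 15), (126, 71), (132, 47), (138, 4), (168, 2), (174, 18), (180, 15)]
side desk z 1.9236901134629414
side motor 350 [11.2016111  24.42587018 30.41380879 31.65687365] ((447.9473876953125, -224.3160858154297), (25.537761688232422, 85.15263366699219), 23.234012603759766)
[ 4.2343909e-01 -9.0592456e-01  4.4782877e+02 -2.2552859e+02]
side bed 1982 17.59172254297261 ((548.61376953125, 74.8604736328125), (269.2154541015625, 89.21246337890625), 81.95919799804688)
[(-36, 17), (-30, 75), (-24, 65), (-18, 66), (-12, 67), (-6, 62), (0, 38), (6, 45), (12, 62), (18, 72), (24, 61), (30, 8), (66, 35), (72, 79), (78, 21), (126, 49), (132, 90), (138, 20), (174, 9), (180, 15), (186, 8)]
```

Run:
```python
from h import *
A=[]
for c in("top","side"):
    d=np.load(c+"_d.npy");A.append(pts(c,d,np.ones_like(d,bool)))
P=np.vstack(A);P=P[(P[:,2]>60)&(P[:,0]>150)&(P[:,0]<900)&(abs(P[:,1])<700)]
g={}
for p in P: 
    k=(int(p[0]//80*80),int(p[1]//80*80));g.setdefault(k,[]).append(p[2])
print({k:(len(v),int(np.percentile(v,98))) for k,v in sorted(g.items()) if len(v)>8})
```

```text
{(80, -560): (55, 101), (160, -560): (652, 126), (160, 480): (108, 337), (240, -560): (972, 155), (240, 400): (121, 337), (240, 480): (1155, 408), (240, 560): (993, 404), (240, 640): (22, 337), (320, -560): (1285, 184), (320, 320): (70, 75), (320, 400): (12, 71), (320, 560): (304, 393), (400, -560): (1600, 213), (400, 240): (22, 75), (400, 320): (792, 73), (400, 400): (795, 74), (400, 480): (187, 74), (480, -560): (1924, 242), (480, -80): (436, 79), (480, 0): (182, 77), (480, 80): (54, 77), (480, 240): (168, 75), (480, 320): (987, 68), (480, 400): (1019, 68), (480, 480): (130, 75), (560, -560): (2244, 271), (560, 0): (70, 76), (560, 80): (47, 75), (560, 240): (271, 74), (560, 320): (875, 74), (560, 400): (853, 73), (640, -560): (1474, 321), (640, -480): (3256, 452), (640, -400): (5841, 530), (640, -320): (13493, 536), (640, -240): (3123, 533), (640, -160): (121, 81), (640, 320): (17, 74), (640, 400): (57, 75), (720, -320): (2359, 483), (720, -240): (519, 347), (800, -320): (9562, 508), (800, -240): (2176, 362), (800, 80): (375, 174), (800, 160): (240, 174), (800, 240): (143, 161), (800, 320): (74, 115), (800, 400): (144, 124), (880, -320): (1712, 517), (880, -240): (278, 371), (880, 80): (325, 179), (880, 160): (1031, 179), (880, 240): (1135, 178), (880, 320): (1176, 177), (880, 400): (595, 178)}
```

{"op": "drive_tool", "data": {"rows": [{"dz": -30},{"dz": -30}]}}

```text
schema error: expected keys dx, dy, dz, rx, ry, rz, fingers
```

{"op": "drive_tool", "data": {"rows": [{"dx": 26,"dy": 32,"dz": 0,"rx": 0,"ry": 0,"rz": 0,"fingers": -1},{"dx": 52,"dy": 65,"dz": 0,"rx": 0,"ry": 0,"rz": 0,"fingers": -1},{"dx": 78,"dy": 97,"dz": 0,"rx": 0,"ry": 0,"rz": 0,"fingers": -1},{"dx": 103,"dy": 129,"dz": 0,"rx": 0,"ry": 0,"rz": 0,"fingers": -1},{"dx": 129,"dy": 161,"dz": 0,"rx": 0,"ry": 0,"rz": 0,"fingers": -1}]}}

```text
time_s: 1.12
tool_pos: [318.9, 358.9, 404.8]
tcp_rot: [-3.141, -0.0, -0.452]
ft_force: [1.2, 0.1, -0.3]
opening: 1.001
```

{"op": "drive_tool", "data": {"rows": [{"dx": 26,"dy": 32,"dz": 0,"rx": 0,"ry": 0,"rz": 0,"fingers": -1},{"dx": 52,"dy": 65,"dz": 0,"rx": 0,"ry": 0,"rz": 0,"fingers": -1},{"dx": 78,"dy": 97,"dz": 0,"rx": 0,"ry": 0,"rz": 0,"fingers": -1},{"dx": 103,"dy": 129,"dz": 0,"rx": 0,"ry": 0,"rz": 0,"fingers": -1},{"dx": 129,"dy": 161,"dz": 0,"rx": 0,"ry": 0,"rz": 0,"fingers": -1}]}}

```text
time_s: 1.53
tool_pos: [364.2, 157.5, 405.2]
tcp_rot: [-3.14, -0.001, -0.452]
ft_force: [1.4, -0.2, 0.0]
opening: 0.998
```

{"op": "drive_tool", "data": {"rows": [{"dx": 26,"dy": 32,"dz": 0,"rx": 0,"ry": 0,"rz": 0,"fingers": -1},{"dx": 52,"dy": 65,"dz": 0,"rx": 0,"ry": 0,"rz": 0,"fingers": -1},{"dx": 78,"dy": 97,"dz": 0,"rx": 0,"ry": 0,"rz": 0,"fingers": -1},{"dx": 103,"dy": 129,"dz": 0,"rx": 0,"ry": 0,"rz": 0,"fingers": -1},{"dx": 129,"dy": 161,"dz": 0,"rx": 0,"ry": 0,"rz": 0,"fingers": -1}]}}

```text
time_s: 1.95
tool_pos: [409.7, -43.7, 405.4]
tcp_rot: [-3.14, -0.001, -0.452]
ft_force: [1.5, 1.0, 0.3]
opening: 0.999
```

{"op": "drive_tool", "data": {"rows": [{"dx": 26,"dy": 32,"dz": 5,"rx": 0,"ry": 0,"rz": 0.1,"fingers": -1},{"dx": 52,"dy": 65,"dz": 10,"rx": 0,"ry": 0,"rz": 0.22,"fingers": -1},{"dx": 78,"dy": 97,"dz": 20,"rx": 0,"ry": 0,"rz": 0.34,"fingers": -1},{"dx": 103,"dy": 129,"dz": 30,"rx": 0,"ry": 0,"rz": 0.46,"fingers": -1},{"dx": 129,"dy": 161,"dz": 40,"rx": 0,"ry": 0,"rz": 0.58,"fingers": -1}]}}

```text
time_s: 2.37
tool_pos: [455.0, -242.9, 365.2]
tcp_rot: [-3.141, -0.001, -1.039]
ft_force: [0.7, 0.7, 0.2]
opening: 1.001
```

{"op": "drive_tool", "data": {"rows": [{"dx": 0,"dy": 0,"dz": 10,"rx": 0,"ry": 0,"rz": 0.12,"fingers": -1},{"dx": 0,"dy": 0,"dz": 10,"rx": 0,"ry": 0,"rz": 0.12,"fingers": -1},{"dx": 0,"dy": 0,"dz": 10,"rx": 0,"ry": 0,"rz": 0.12,"fingers": -1}]}}

```text
time_s: 2.62
tool_pos: [454.8, -240.9, 354.8]
tcp_rot: [3.14, 0.001, -1.151]
ft_force: [-0.0, 0.2, -0.3]
opening: 1.003
```

```bash
cat >> h.py <<'E'
def wrist_to(u,v,zw,i=None):  # fisheye pixel -> world point at height zw
    i=i or cams.camera_info("wrist"); f=192/np.tan(np.radians(i["fov_y"])/2)
    dx,dy=np.asarray(u,float)-i["cx"],np.asarray(v,float)-i["cy"]; rr=np.hypot(dx,dy); th=rr/f
    s=np.sin(th)/np.maximum(rr,1e-9); d=np.stack([dx*s,dy*s,np.cos(th)],-1)@np.array(i["R"])
    C=-np.array(i["R"]).T@np.array(i["t"]); return C+d*((zw-C[2])/d[...,2])[...,None]
def wpts(depth,mask,i):
    f=192/np.tan(np.radians(i["fov_y"])/2); v,u=np.nonzero(mask&(depth>0)); z=depth[v,u]
    dx,dy=u-i["cx"],v-i["cy"]; rr=np.hypot(dx,dy); k=np.tan(rr/f)/np.maximum(rr,1e-9)
    return (np.stack([dx*k*z,dy*k*z,z],1)-np.array(i["t"]))@np.array(i["R"])
def to(x,y,z,yaw):  # tool-frame shift to a TCP target, tool down
    s=sensors.observe(); p=s["tool_pos"]; w=s["tcp_rot"][2]; d=np.array([x,y,z])-p
    return dict(dx=d[0]*np.cos(w)+d[1]*np.sin(w),dy=d[0]*np.sin(w)-d[1]*np.cos(w),dz=-d[2],rz=-(yaw-w))
E
python3 - <<'E'
from h import *
i=cams.camera_info("wrist");p,d=cams.capture("wrist");save("w1",p);np.save("w1d.npy",d);print(i)
for o in finder.regions_of("wrist","gearmotor")[:2]:
    P=wpts(d,o["pixels"],i);print(o["conf"],o["point"],len(P),np.percentile(P[:,2],[2,50,98]))
    P=P[(P[:,2]>5)&(P[:,2]<50)]
    print(cv2.minAreaRect(P[:,:2].astype(np.float32)),cv2.fitLine(P[:,:2].astype(np.float32),cv2.DIST_HUBER,0,.01,.01).ravel())
s=sensors.observe();print(s["time_s"],s["tool_pos"],s["tcp_rot"],s["ft_force"])
E
```

```text
{'fov_y': 65.70646984690485, 'cx': 252.59842806483988, 'cy': 192.22586153085444, 'R': array([[-9.13423929e-01, -4.07009095e-01,  5.68294567e-04],
       [-3.89508979e-01,  8.74552888e-01,  2.88859830e-01],
       [-1.18065582e-01,  2.63630125e-01, -9.57371232e-01]]), 't': array([317.75790508, 366.8208072 , 459.7285594 ])}
0.97 [175.2, 255.6] 2786 [15.67382407 25.84115356 29.43630906]
((455.4493103027344, -249.6645050048828), (29.386714935302734, 134.904541015625), 24.256837844848633) [ 3.9114124e-01 -9.2033064e-01  4.5630273e+02 -2.4968976e+02]
2.7167 [ 455.22764715 -239.9297318   356.16887263] [-3.14062750e+00 -8.97287579e-04 -1.14888213e+00] [-0.16764256 -0.11732728 -0.07942457]
```

View pics/w1.png

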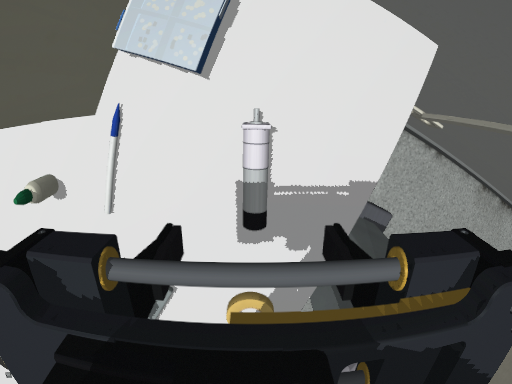

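The wrist picture shows the motor lying clear at px (175, 256), with its shaft up the picture (tool +x). Its measured length is 134.9 mm, against 135 given. I descend and grip at its middle.

{"op": "drive_tool", "data": {"rows": [{"dx": 9,"dy": 3,"dz": 38,"rx": 0,"ry": 0,"rz": 0.01,"fingers": -1},{"dx": 9,"dy": 3,"dz": 76,"rx": 0,"ry": 0,"rz": 0.01,"fingers": -1},{"dx": 9,"dy": 3,"dz": 114,"rx": 0,"ry": 0,"rz": 0.01,"fingers": -1},{"dx": 9,"dy": 3,"dz": 145,"rx": 0,"ry": 0,"rz": 0.01,"fingers": -1},{"dx": 9,"dy": 3,"dz": 158,"rx": 0,"ry": 0,"rz": 0.01,"fingers": -1}]}}

```text
time_s: 3.13
tool_pos: [455.1, -248.4, 194.6]
tcp_rot: [3.138, 0.003, -1.159]
ft_force: [-0.4, 0.6, 0.3]
opening: 0.999
```

{"op": "drive_tool", "data": {"rows": [{"dx": 0,"dy": 0,"dz": 6,"rx": 0,"ry": 0,"rz": 0,"fingers": -1},{"dx": 0,"dy": 0,"dz": 11,"rx": 0,"ry": 0,"rz": 0,"fingers": -1},{"dx": 0,"dy": 0,"dz": 11,"rx": 0,"ry": 0,"rz": 0,"fingers": -1}]}}

```text
time_s: 3.38
tool_pos: [456.7, -249.5, 186.9]
tcp_rot: [-3.14, -0.001, -1.16]
ft_force: [0.1, 0.1, 0.2]
opening: 0.998
```

{"op": "drive_tool", "data": {"rows": [{"dx": 0,"dy": 0,"dz": 0,"rx": 0,"ry": 0,"rz": 0,"fingers": 1},{"dx": 0,"dy": 0,"dz": 0,"rx": 0,"ry": 0,"rz": 0,"fingers": 1},{"dx": 0,"dy": 0,"dz": 0,"rx": 0,"ry": 0,"rz": 0,"fingers": 1},{"dx": 0,"dy": 0,"dz": 0,"rx": 0,"ry": 0,"rz": 0,"fingers": 1},{"dx": 0,"dy": 0,"dz": 0,"rx": 0,"ry": 0,"rz": 0,"fingers": 1}]}}

```text
time_s: 3.8
tool_pos: [456.1, -250.2, 186.9]
tcp_rot: [-3.141, -0.001, -1.163]
ft_force: [0.4, 0.8, 0.4]
opening: 0.707
```

{"op": "drive_tool", "data": {"rows": [{"dx": 0,"dy": 0,"dz": 0,"rx": 0,"ry": 0,"rz": 0,"fingers": 1},{"dx": 0,"dy": 0,"dz": 0,"rx": 0,"ry": 0,"rz": 0,"fingers": 1},{"dx": 0,"dy": 0,"dz": 0,"rx": 0,"ry": 0,"rz": 0,"fingers": 1},{"dx": 0,"dy": 0,"dz": 0,"rx": 0,"ry": 0,"rz": 0,"fingers": 1},{"dx": 0,"dy": 0,"dz": 0,"rx": 0,"ry": 0,"rz": 0,"fingers": 1}]}}

```text
time_s: 4.22
tool_pos: [456.0, -250.1, 186.2]
tcp_rot: [3.141, 0.0, -1.163]
ft_force: [-1.5, -1.2, 0.3]
opening: 0.327
```

{"op": "drive_tool", "data": {"rows": [{"dx": 0,"dy": 0,"dz": 0,"rx": 0,"ry": 0,"rz": 0,"fingers": 1},{"dx": 0,"dy": 0,"dz": 0,"rx": 0,"ry": 0,"rz": 0,"fingers": 1},{"dx": 0,"dy": 0,"dz": 0,"rx": 0,"ry": 0,"rz": 0,"fingers": 1},{"dx": 0,"dy": 0,"dz": 0,"rx": 0,"ry": 0,"rz": 0,"fingers": 1}]}}

```text
time_s: 4.55
tool_pos: [456.0, -250.1, 186.3]
tcp_rot: [3.141, 0.0, -1.163]
ft_force: [-0.5, 0.6, -0.1]
opening: 0.315
```

```bash
python3 -c "
from h import *
s=sensors.observe();print(s['tool_pos'],s['tcp_rot'],s['ft_force'],s['opening'])
print(to(555.9,101.8,330,-1.717))"
```

```text
[ 455.97482029 -250.11359366  186.25972735] [ 3.14137131e+00  1.34155963e-04 -1.16291567e+00] [-0.52842201  0.60709431 -0.12881437] 0.3153153016174591
{'dx': np.float64(-283.40705651183634), 'dy': np.float64(-231.31938799851585), 'dz': np.float64(-143.74027264712825), 'rz': np.float64(0.5540843326779075)}
```

{"op": "drive_tool", "data": {"rows": [{"dx": 0,"dy": 0,"dz": -30,"rx": 0,"ry": 0,"rz": 0,"fingers": 1},{"dx": 0,"dy": 0,"dz": -70,"rx": 0,"ry": 0,"rz": 0,"fingers": 1},{"dx": -15,"dy": -12,"dz": -105,"rx": 0,"ry": 0,"rz": 0,"fingers": 1},{"dx": -40,"dy": -33,"dz": -130,"rx": 0,"ry": 0,"rz": 0,"fingers": 1},{"dx": -70,"dy": -57,"dz": -140,"rx": 0,"ry": 0,"rz": 0,"fingers": 1}]}}

```text
time_s: 4.97
tool_pos: [481.3, -163.3, 330.3]
tcp_rot: [-3.135, -0.004, -1.165]
ft_force: [2.5, 0.5, -1.8]
opening: 0.315
```

{"op": "drive_tool", "data": {"rows": [{"dx": -31,"dy": -25,"dz": 0,"rx": 0,"ry": 0,"rz": 0,"fingers": 1},{"dx": -62,"dy": -50,"dz": 0,"rx": 0,"ry": 0,"rz": 0,"fingers": 1},{"dx": -93,"dy": -76,"dz": 0,"rx": 0,"ry": 0,"rz": 0,"fingers": 1},{"dx": -124,"dy": -101,"dz": 0,"rx": 0,"ry": 0,"rz": 0,"fingers": 1},{"dx": -155,"dy": -126,"dz": 0,"rx": 0,"ry": 0,"rz": 0,"fingers": 1}]}}

```text
time_s: 5.38
tool_pos: [534.5, 31.0, 325.9]
tcp_rot: [3.141, 0.0, -1.163]
ft_force: [0.8, -0.0, -1.7]
opening: 0.311
```

{"op": "drive_tool", "data": {"rows": [{"dx": -30,"dy": -24,"dz": 0,"rx": 0,"ry": 0,"rz": 0.1,"fingers": 1},{"dx": -58,"dy": -48,"dz": 0,"rx": 0,"ry": 0,"rz": 0.22,"fingers": 1},{"dx": -58,"dy": -48,"dz": 0,"rx": 0,"ry": 0,"rz": 0.33,"fingers": 1},{"dx": -58,"dy": -48,"dz": 0,"rx": 0,"ry": 0,"rz": 0.44,"fingers": 1},{"dx": -58,"dy": -48,"dz": 0,"rx": 0,"ry": 0,"rz": 0.554,"fingers": 1}]}}

```text
time_s: 5.8
tool_pos: [555.5, 102.4, 325.2]
tcp_rot: [3.14, -0.001, -1.721]
ft_force: [0.7, -0.5, -2.7]
opening: 0.318
```

{"op": "drive_tool", "data": {"rows": [{"dx": 0,"dy": 0,"dz": 0,"rx": 0,"ry": 0,"rz": 0,"fingers": 1},{"dx": 0,"dy": 0,"dz": 0,"rx": 0,"ry": 0,"rz": 0,"fingers": 1}]}}

```text
time_s: 5.97
tool_pos: [555.6, 101.4, 325.7]
tcp_rot: [3.141, -0.0, -1.714]
ft_force: [0.6, -0.6, -3.1]
opening: 0.317
```

Run:
```python
from h import *
i=cams.camera_info("wrist");p,d=cams.capture("wrist");save("w2",p);np.savez("w2.npz",d=d,p=p,R=i["R"],t=i["t"])
P=wpts(d,d>0,i)
s=sensors.observe();print(s["time_s"],s["tool_pos"],s["tcp_rot"],s["ft_force"],s["opening"])
for q in("gearmotor","nest"):
  for o in finder.regions_of("wrist",q)[:1]:
    Q=wpts(d,o["pixels"],i);print(q,o["conf"],o["point"],len(Q),np.percentile(Q[:,2],[2,50,98]))
    print(cv2.minAreaRect(Q[:,:2].astype(np.float32)),cv2.fitLine(Q[:,:2].astype(np.float32),cv2.DIST_HUBER,0,.01,.01).ravel())
b=P[(abs(P[:,2]-16)<4)&(P[:,0]>470)&(P[:,0]<640)&(P[:,1]<240)&(P[:,1]>-90)]
print("bed",len(b),np.median(b[:,2]),cv2.minAreaRect(b[:,:2].astype(np.float32)))
```

```text
6.0167 [555.62263605 101.21804645 325.87232569] [ 3.14081310e+00 -2.54102497e-04 -1.71433789e+00] [ 0.29016242 -0.33730154 -1.60788405] 0.3112252406257489
gearmotor 0.82 [213.3, 253.1] 6987 [152.85287782 165.60631549 169.16943237]
((552.82470703125, 91.21031188964844), (50.59880828857422, 111.30431365966797), 1.4667624235153198) [1.4996150e-01 9.8869181e-01 5.5248364e+02 7.8712387e+01]
nest 0.91 [99.3, 257.2] 13156 [13.56558887 16.05158404 76.04453572]
((545.8778686523438, 42.42152404785156), (213.1231689453125, 90.85103607177734), 81.95396423339844) [ 6.2928274e-02 -9.9801803e-01  5.3925092e+02  2.1914238e+01]
bed 7783 15.303628876001211 ((546.53564453125, 46.908966064453125), (213.9114990234375, 84.6440658569336), 81.7570571899414)
```

View pics/w2.png

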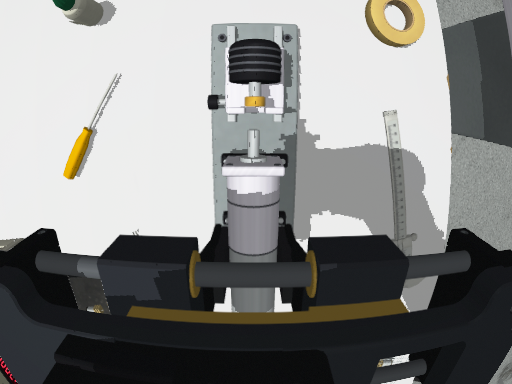

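```bash
cat > nf.py <<'E'
from h import *
Y=-1.7146; ex=np.array([np.cos(Y),np.sin(Y)]); ey=np.array([-np.sin(Y),np.cos(Y)]); O=np.array([555.4,103.])
def nf(P): return np.c_[(P[:,:2]-O)@ex,(P[:,:2]-O)@ey,P[:,2]]
def wid(Q,n,lo=0.5):
    for a in np.arange(np.floor(Q[:,0].min()/15)*15,Q[:,0].max(),15):
        s=Q[(Q[:,0]>=a)&(Q[:,0]<a+15)]
        if len(s)>25: l,h=np.percentile(s[:,1],[lo,100-lo]);print(n,int(a),len(s),"y %.1f %.1f mid %.1f"%(l,h,(l+h)/2))
E
python3 - <<'E'
from nf import *
z=np.load("w2.npz");i=cams.camera_info("wrist");i["R"],i["t"]=z["R"],z["t"];d=z["d"]
W=nf(wpts(d,d>0,i))
wid(W[(abs(W[:,2]-16)<3)&(abs(W[:,1])<60)&(W[:,0]<175)&(W[:,0]>20)],"bedW")
m=W[(W[:,2]>152)&(W[:,2]<176)&(abs(W[:,1])<25)&(W[:,0]>-10)&(W[:,0]<70)];wid(m,"mot")
print("mot top z",np.percentile(m[:,2],[50,95,99]), "bed z",np.median(W[(abs(W[:,2]-16)<3)&(abs(W[:,1])<40)&(W[:,0]>90)&(W[:,0]<165)][:,2]), "desk",np.median(W[(abs(W[:,2])<4)][:,2]))
print("motor x ends",m[:,0].max(),[ (lambda s:(len(s),np.percentile(s[:,2],[10,50,90]).round(1)))(W[(W[:,2]>140)&(abs(W[:,1])<25)&(W[:,0]>a)&(W[:,0]<=a+4)]) for a in (42,46,50,54,58,62,66,70)])
b=W[(abs(W[:,2]-16)<3)&(abs(W[:,1])<60)];print("bed x ends",np.percentile(b[:,0],[0.3,99.7]))
for c in("top","side"):
    d=np.load(c+"_d.npy");Q=nf(pts(c,d,d>0));b=Q[(abs(Q[:,2]-17)<4)&(abs(Q[:,1])<60)&(Q[:,0]>-120)&(Q[:,0]<180)]
    print(c,"bed",np.percentile(b[:,0],[.3,99.7]),np.percentile(b[:,1],[.5,99.5]))
    f=Q[(Q[:,2]>55)&(Q[:,2]<85)&(abs(Q[:,1])<40)&(abs(Q[:,0])<45)]
    for sx in(-1,1):
        for sy in(-1,1):
            g=f[(f[:,0]*sx>15)&(f[:,1]*sy>3)];print(c,sx,sy,len(g),np.round(np.median(g,0),1) if len(g) else "")
    hp=Q[(Q[:,2]>60)&(Q[:,2]<75)&(abs(Q[:,1])<40)&(Q[:,0]>55)];print("head x",np.percentile(hp[:,0],[1,5,10]),)
E
```

```text
bedW 15 171 y -43.0 41.4 mid -0.8
bedW 30 916 y -42.5 39.8 mid -1.3
bedW 45 1128 y -42.0 40.4 mid -0.8
bedW 60 1070 y -42.8 41.1 mid -0.8
bedW 75 293 y -42.6 40.5 mid -1.0
bedW 90 410 y -42.5 40.8 mid -0.8
bedW 105 416 y -42.4 40.7 mid -0.8
bedW 120 405 y -42.4 40.6 mid -0.9
bedW 135 584 y -42.4 40.7 mid -0.9
bedW 150 903 y -42.4 40.8 mid -0.8
mot -15 108 y -13.3 14.1 mid 0.4
mot 0 2072 y -22.5 23.8 mid 0.6
mot 15 1374 y -13.1 14.2 mid 0.6
mot 30 1521 y -13.2 13.9 mid 0.4
mot 45 1373 y -14.1 15.0 mid 0.4
mot 60 182 y -2.6 2.9 mid 0.2
mot top z [165.88058537 169.48995756 174.34568536] bed z 15.300317165278866 desk -0.6128152571241587Traceback (most recent call last):
  File "<stdin>", line 7, in <module>
  File "<stdin>", line 7, in <lambda>
    return _quantile_unchecked(
        a, q, axis, out, overwrite_input, method, keepdims, weights)
    return _ureduce(a,
                    func=_quantile_ureduce_func,
    ...<5 lines>...
                    overwrite_input=overwrite_input,
                    method=method)
    r = func(a, **kwargs)
    result = _quantile(arr,
                       quantiles=q,
    ...<2 lines>...
                       out=out,
                       weights=wgt)
    slices_having_nans = np.isnan(arr[-1, ...])
                                  ~~~^^^^^^^^^
IndexError: index -1 is out of bounds for axis 0 with size 0
```

Run:
```python
from nf import *
z=np.load("w2.npz");i=cams.camera_info("wrist");i["R"],i["t"]=z["R"],z["t"];d=z["d"]
W=nf(wpts(d,d>0,i))
for a in range(40,76,3):
    s=W[(W[:,2]>140)&(abs(W[:,1])<25)&(W[:,0]>a)&(W[:,0]<=a+3)]
    if len(s): print(a,len(s),np.round(np.ptp(s[:,1]),1),np.percentile(s[:,2],[10,50,90]).round(1))
b=W[(abs(W[:,2]-16)<3)&(abs(W[:,1])<60)];print("bed x ends",np.percentile(b[:,0],[0.3,99.7]))
hp=W[(W[:,2]>55)&(W[:,2]<80)&(abs(W[:,1])<40)&(W[:,0]>20)];h,e=np.histogram(hp[:,0],np.arange(20,150,3));print([(int(a),int(n)) for a,n in zip(e,h) if n])
for c in("top","side"):
    d=np.load(c+"_d.npy");Q=nf(pts(c,d,d>0));b=Q[(abs(Q[:,2]-17)<4)&(abs(Q[:,1])<60)&(Q[:,0]>-120)&(Q[:,0]<180)]
    print(c,"bed",np.percentile(b[:,0],[.3,99.7]),np.percentile(b[:,1],[.5,99.5]))
    f=Q[(Q[:,2]>55)&(Q[:,2]<85)&(abs(Q[:,1])<40)&(abs(Q[:,0])<45)]
    for sx in(-1,1):
        for sy in(-1,1):
            g=f[(f[:,0]*sx>15)&(f[:,1]*sy>3)];print(c,sx,sy,len(g),np.round(np.median(g,0),1) if len(g) else "")
    hp=Q[(Q[:,2]>60)&(Q[:,2]<75)&(abs(Q[:,1])<40)&(Q[:,0]>55)];print("head x",np.percentile(hp[:,0],[1,5,10]),)
```

```text
40 307 26.7 [161.1 166.2 167.9]
43 295 26.5 [161.9 166.2 168. ]
46 283 29.4 [166.9 168.4 169.3]
49 508 29.5 [163.5 168.5 169.4]
52 508 28.8 [145.6 158.2 165.3]
55 66 5.1 [155.6 156.6 157.2]
58 65 5.1 [155.1 156.2 157. ]
61 65 5.1 [155.3 156.3 157.2]
64 68 5.6 [155.2 156.4 157.1]
67 29 5.5 [152.3 156.  157.6]
bed x ends [-41.02838871 163.08579181]
[(71, 11), (74, 141), (77, 116), (80, 69), (83, 75), (86, 71), (89, 36), (92, 48), (95, 41), (98, 159), (101, 196), (104, 192), (107, 188), (110, 196), (113, 194), (116, 203), (119, 198), (122, 191), (125, 194), (128, 164), (131, 99)]
top bed [-101.99223376  166.05857798] [-41.21952773  42.44030148]
top -1 -1 22 [-28.4 -15.1  67.9]
top -1 1 22 [-28.3  15.   71.3]
top 1 -1 19 [ 31.8 -14.5  69.4]
top 1 1 23 [31.5 15.9 69.8]
head x [77.04147304 79.55198672 83.36292833]
side bed [-104.90214392  163.11715875] [-45.48309475  40.96602869]
side -1 -1 33 [-32.8 -17.9  69.1]
side -1 1 33 [-31.9  14.4  64.2]
side 1 -1 28 [ 27.5 -18.7  69.3]
side 1 1 31 [27.9 14.6 64.9]
head x [73.9186867  74.48381381 76.42833657]
```

Bed, fingers and motor agree in the wrist view: px (255, 150) for the shaft and px (255, 100) for the brass cup. The motor must go 5.5 mm back and 1.35 mm sideways, then down to just above the lips.

{"op": "drive_tool", "data": {"rows": [{"dx": -5.5,"dy": 1.3,"dz": 10,"rx": 0,"ry": 0,"rz": 0,"fingers": 1},{"dx": -5.5,"dy": 1.3,"dz": 35,"rx": 0,"ry": 0,"rz": 0,"fingers": 1},{"dx": -5.5,"dy": 1.3,"dz": 60,"rx": 0,"ry": 0,"rz": 0,"fingers": 1},{"dx": -5.5,"dy": 1.3,"dz": 76,"rx": 0,"ry": 0,"rz": 0,"fingers": 1},{"dx": -5.5,"dy": 1.3,"dz": 76,"rx": 0,"ry": 0,"rz": 0,"fingers": 1}]}}

```text
time_s: 6.53
tool_pos: [555.0, 106.9, 247.1]
tcp_rot: [3.138, -0.002, -1.716]
ft_force: [2.4, 0.2, -0.6]
opening: 0.312
```

{"op": "drive_tool", "data": {"rows": [{"dx": 0,"dy": 0,"dz": 0,"rx": 0,"ry": 0,"rz": 0,"fingers": 1},{"dx": 0,"dy": 0,"dz": 0,"rx": 0,"ry": 0,"rz": 0,"fingers": 1}]}}

```text
time_s: 6.7
tool_pos: [555.5, 107.2, 250.8]
tcp_rot: [-3.141, 0.0, -1.716]
ft_force: [0.8, -0.3, -2.1]
opening: 0.315
```

Run:
```python
from nf import *
i=cams.camera_info("wrist");p,d=cams.capture("wrist");sp,sd=cams.capture("side")
save("w3",np.vstack([cv2.resize(p[60:330,120:400],(560,540))]));save("s3",cv2.resize(sp[150:270,230:390],(800,600)))
s=sensors.observe();print(s["time_s"],s["tool_pos"],s["tcp_rot"],s["ft_force"],s["opening"])
W=nf(wpts(d,d>0,i))
wid(W[(abs(W[:,2]-16)<3)&(abs(W[:,1])<60)&(W[:,0]<175)&(W[:,0]>20)],"bed")
wid(W[(W[:,2]>73)&(W[:,2]<100)&(abs(W[:,1])<25)&(W[:,0]>10)&(W[:,0]<64)],"mot")
```

```text
6.8 [555.45962809 107.09370238 251.28015323] [-3.14036181e+00  9.74830483e-04 -1.71671058e+00] [ 0.80841115 -0.3180949  -2.06673772] 0.31286274191274266
bed 15 246 y -42.4 40.6 mid -0.9
bed 30 1399 y -42.2 40.3 mid -1.0
bed 45 2096 y -42.2 40.6 mid -0.8
bed 60 1950 y -42.0 40.4 mid -0.8
bed 75 492 y -42.6 39.4 mid -1.6
bed 90 687 y -42.4 40.6 mid -0.9
bed 105 703 y -42.4 40.5 mid -0.9
bed 120 685 y -42.4 40.5 mid -0.9
bed 135 696 y -42.8 40.7 mid -1.0
bed 150 280 y -42.3 40.1 mid -1.1
mot 0 429 y -13.9 13.2 mid -0.4
mot 15 1516 y -20.0 18.3 mid -0.9
mot 30 1582 y -19.1 17.3 mid -0.9
mot 45 966 y -14.7 14.1 mid -0.3
mot 60 58 y -2.9 2.6 mid -0.2
```

View pics/w3.png

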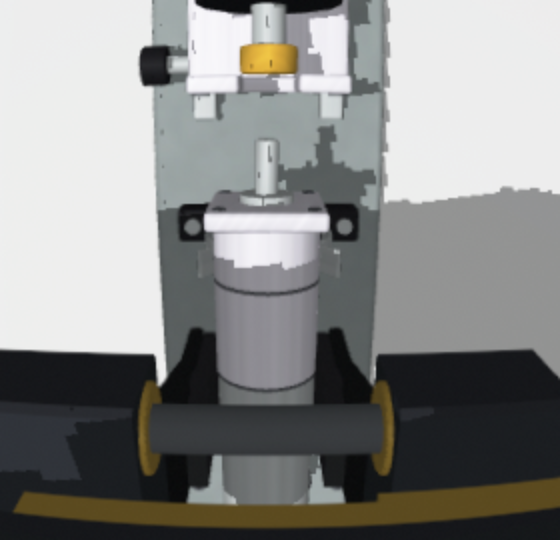

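The view shows the motor over the fingers, with the steel lips at px (200, 260) and (332, 260) symmetric about the can and the shaft clear of the plate. I press down in steps.

{"op": "drive_tool", "data": {"rows": [{"dx": 0,"dy": 0.4,"dz": 2,"rx": 0,"ry": 0,"rz": 0,"fingers": 1},{"dx": 0,"dy": 0.4,"dz": 4,"rx": 0,"ry": 0,"rz": 0,"fingers": 1},{"dx": 0,"dy": 0.4,"dz": 6,"rx": 0,"ry": 0,"rz": 0,"fingers": 1},{"dx": 0,"dy": 0.4,"dz": 7.5,"rx": 0,"ry": 0,"rz": 0,"fingers": 1},{"dx": 0,"dy": 0.4,"dz": 7.5,"rx": 0,"ry": 0,"rz": 0,"fingers": 1}]}}

```text
time_s: 7.22
tool_pos: [555.2, 107.2, 244.9]
tcp_rot: [-3.14, 0.001, -1.716]
ft_force: [-2.2, 0.4, 7.1]
opening: 0.313
```

{"op": "drive_tool", "data": {"rows": [{"dx": 0,"dy": 0,"dz": 0.7,"rx": 0,"ry": 0,"rz": 0,"fingers": 1},{"dx": 0,"dy": 0,"dz": 1.4,"rx": 0,"ry": 0,"rz": 0,"fingers": 1},{"dx": 0,"dy": 0,"dz": 2,"rx": 0,"ry": 0,"rz": 0,"fingers": 1},{"dx": 0,"dy": 0,"dz": 2,"rx": 0,"ry": 0,"rz": 0,"fingers": 1}]}}

```text
time_s: 7.55
tool_pos: [555.3, 107.3, 243.5]
tcp_rot: [-3.139, 0.001, -1.715]
ft_force: [-3.9, 0.9, 11.6]
opening: 0.314
```

{"op": "drive_tool", "data": {"rows": [{"dx": 0,"dy": 0.2,"dz": 0.7,"rx": 0,"ry": 0,"rz": 0,"fingers": 1},{"dx": 0,"dy": 0.4,"dz": 1.4,"rx": 0,"ry": 0,"rz": 0,"fingers": 1},{"dx": 0,"dy": 0.5,"dz": 2,"rx": 0,"ry": 0,"rz": 0,"fingers": 1},{"dx": 0,"dy": 0.5,"dz": 2,"rx": 0,"ry": 0,"rz": 0,"fingers": 1}]}}

```text
time_s: 7.88
tool_pos: [555.0, 107.4, 241.5]
tcp_rot: [-3.138, 0.001, -1.715]
ft_force: [-3.7, 0.1, 9.9]
opening: 0.314
```

{"op": "drive_tool", "data": {"rows": [{"dx": 0,"dy": 0,"dz": 0.7,"rx": 0,"ry": 0,"rz": 0,"fingers": 1},{"dx": 0,"dy": 0,"dz": 1.4,"rx": 0,"ry": 0,"rz": 0,"fingers": 1},{"dx": 0,"dy": 0,"dz": 2,"rx": 0,"ry": 0,"rz": 0,"fingers": 1},{"dx": 0,"dy": 0,"dz": 2,"rx": 0,"ry": 0,"rz": 0,"fingers": 1}]}}

```text
time_s: 8.22
tool_pos: [554.9, 107.4, 239.0]
tcp_rot: [-3.139, 0.001, -1.716]
ft_force: [-1.6, 0.6, 7.3]
opening: 0.311
```

{"op": "drive_tool", "data": {"rows": [{"dx": 0,"dy": 0,"dz": 1,"rx": 0,"ry": 0,"rz": 0,"fingers": 1},{"dx": 0,"dy": 0,"dz": 2,"rx": 0,"ry": 0,"rz": 0,"fingers": 1},{"dx": 0,"dy": 0,"dz": 3,"rx": 0,"ry": 0,"rz": 0,"fingers": 1},{"dx": 0,"dy": 0,"dz": 4,"rx": 0,"ry": 0,"rz": 0,"fingers": 1},{"dx": 0,"dy": 0,"dz": 4,"rx": 0,"ry": 0,"rz": 0,"fingers": 1}]}}

```text
time_s: 8.63
tool_pos: [554.5, 107.2, 232.7]
tcp_rot: [-3.141, 0.001, -1.717]
ft_force: [0.3, 0.8, -1.4]
opening: 0.312
```

{"op": "drive_tool", "data": {"rows": [{"dx": 0,"dy": 0,"dz": 1,"rx": 0,"ry": 0,"rz": 0,"fingers": 1},{"dx": 0,"dy": 0,"dz": 2,"rx": 0,"ry": 0,"rz": 0,"fingers": 1},{"dx": 0,"dy": 0,"dz": 3,"rx": 0,"ry": 0,"rz": 0,"fingers": 1},{"dx": 0,"dy": 0,"dz": 4,"rx": 0,"ry": 0,"rz": 0,"fingers": 1},{"dx": 0,"dy": 0,"dz": 4,"rx": 0,"ry": 0,"rz": 0,"fingers": 1}]}}

```text
time_s: 9.05
tool_pos: [554.3, 107.0, 227.8]
tcp_rot: [3.141, -0.0, -1.717]
ft_force: [3.0, 0.1, -6.4]
opening: 0.314
```

{"op": "drive_tool", "data": {"rows": [{"dx": 0,"dy": 0,"dz": 0.7,"rx": 0,"ry": 0,"rz": 0,"fingers": 1},{"dx": 0,"dy": 0,"dz": 1.4,"rx": 0,"ry": 0,"rz": 0,"fingers": 1},{"dx": 0,"dy": 0,"dz": 2,"rx": 0,"ry": 0,"rz": 0,"fingers": 1},{"dx": 0,"dy": 0,"dz": 2,"rx": 0,"ry": 0,"rz": 0,"fingers": 1}]}}

```text
time_s: 9.38
tool_pos: [554.5, 107.0, 226.8]
tcp_rot: [-3.141, -0.0, -1.717]
ft_force: [1.9, -0.9, -4.7]
opening: 0.31
```

{"op": "drive_tool", "data": {"rows": [{"dx": 0,"dy": 0,"dz": 0.4,"rx": 0,"ry": 0,"rz": 0,"fingers": 1},{"dx": 0,"dy": 0,"dz": 0.8,"rx": 0,"ry": 0,"rz": 0,"fingers": 1},{"dx": 0,"dy": 0,"dz": 0.8,"rx": 0,"ry": 0,"rz": 0,"fingers": 1}]}}

```text
time_s: 9.63
tool_pos: [554.5, 107.0, 226.7]
tcp_rot: [-3.141, -0.0, -1.716]
ft_force: [-0.3, -2.0, 1.6]
opening: 0.316
```

{"op": "drive_tool", "data": {"rows": [{"dx": 0,"dy": 0,"dz": 0,"rx": 0,"ry": 0,"rz": 0,"fingers": 0},{"dx": 0,"dy": 0,"dz": 0,"rx": 0,"ry": 0,"rz": 0,"fingers": 0},{"dx": 0,"dy": 0,"dz": 0,"rx": 0,"ry": 0,"rz": 0,"fingers": 0},{"dx": 0,"dy": 0,"dz": 0,"rx": 0,"ry": 0,"rz": 0,"fingers": 0},{"dx": 0,"dy": 0,"dz": 0,"rx": 0,"ry": 0,"rz": 0,"fingers": 0}]}}

```text
time_s: 10.05
tool_pos: [554.4, 107.2, 225.9]
tcp_rot: [3.141, 0.0, -1.717]
ft_force: [0.4, 0.4, -0.2]
opening: 0.493
```

Run:
```python
from nf import *
i=cams.camera_info("wrist");p,d=cams.capture("wrist")
save("w4",cv2.resize(p[40:330,110:410],(600,580)))
s=sensors.observe();print(s["time_s"],s["tool_pos"],s["tcp_rot"],s["ft_force"],s["opening"])
W=nf(wpts(d,d>0,i))
print("TCP nf",nf(s["tool_pos"][None]))
print("bed",np.percentile(W[(abs(W[:,2]-16)<3)&(W[:,0]>90)&(W[:,0]<160)&(abs(W[:,1])<60)],[.5,50,99.5],axis=0).round(1).tolist())
for a in range(36,100,3):
    s=W[(W[:,2]>45)&(abs(W[:,1]+.9)<16)&(W[:,0]>a)&(W[:,0]<=a+3)]
    if len(s): print(a,len(s),np.percentile(s[:,1],[1,99]).round(1),np.percentile(s[:,2],[10,50,90]).round(1))
```

```text
10.1 [554.39940873 107.18189047 225.92514671] [ 3.14146336e+00  2.28235593e-05 -1.71678398e+00] [-0.01264326 -0.09604356  0.7984151 ] 0.49403818444206465
TCP nf [[ -3.99533195  -1.58956391 225.92514671]]
bed [[90.3, -42.7, 13.3], [117.8, -29.3, 15.3], [146.2, 40.5, 18.0]]
36 311 [-14.3  12.2] [61.9 66.8 68.4]
39 241 [-13.6  11.5] [63.8 67.3 68.6]
42 378 [-15.8  14. ] [68.4 69.2 70. ]
45 670 [-15.3  13.4] [52.4 65.3 69.5]
48 150 [-7.7  5.5] [52.9 57.1 60.6]
51 73 [-3.6  2. ] [55.1 56.5 57.7]
54 70 [-3.6  2. ] [55.1 56.4 57.6]
57 70 [-3.6  1.9] [55.6 56.5 57.4]
60 69 [-3.6  1.9] [54.5 56.3 57.7]
72 85 [-16.5  14.9] [65.  70.8 71.9]
75 267 [-16.8  14.9] [63.4 71.3 72.1]
78 196 [-16.4  14.4] [51.8 62.6 71.7]
81 216 [-9.1  7.3] [57.7 61.4 62.9]
84 205 [-9.1  7.2] [57.7 61.7 62.8]
87 123 [-8.3  5.9] [56.2 59.4 62. ]
90 128 [-6.2  3.8] [56.3 58.6 59.8]
93 118 [-5.7  3.7] [56.7 58.3 59.5]
96 118 [-5.7  3.7] [56.6 58.6 59.8]
99 914 [-16.6  14.7] [50.9 67.3 74.6]
```

View pics/w4.png

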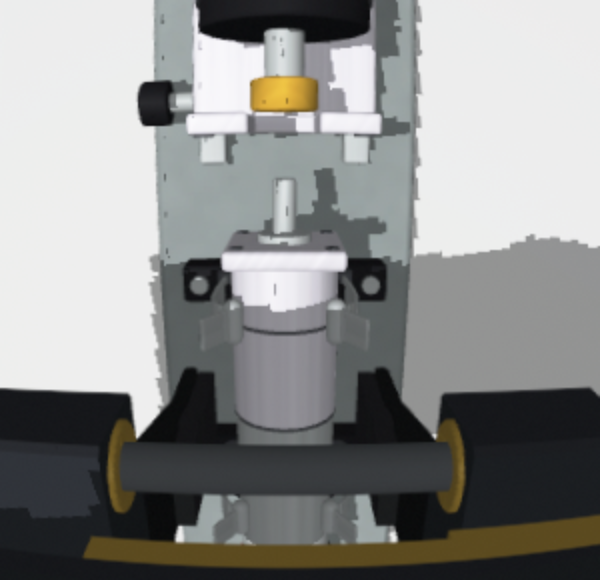

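The motor sits home: its axis reads about 55 mm high and is laterally centred on the bed. The shaft, at px (285, 180), is still clear of the plate. I regrip further back for the slide.

{"op": "drive_tool", "data": {"rows": [{"dx": -4,"dy": -0.7,"dz": 0,"rx": 0,"ry": 0,"rz": 0,"fingers": 0},{"dx": -8,"dy": -0.7,"dz": 0,"rx": 0,"ry": 0,"rz": 0,"fingers": 0},{"dx": -11.5,"dy": -0.7,"dz": 0,"rx": 0,"ry": 0,"rz": 0,"fingers": 0},{"dx": -11.5,"dy": -0.7,"dz": 0,"rx": 0,"ry": 0,"rz": 0,"fingers": 0}]}}

```text
time_s: 10.43
tool_pos: [557.0, 119.2, 226.0]
tcp_rot: [-3.141, 0.0, -1.716]
ft_force: [0.7, 1.0, -0.0]
opening: 0.5
```

{"op": "drive_tool", "data": {"rows": [{"dx": 0,"dy": 0,"dz": 0,"rx": 0,"ry": 0,"rz": 0,"fingers": 1},{"dx": 0,"dy": 0,"dz": 0,"rx": 0,"ry": 0,"rz": 0,"fingers": 1},{"dx": 0,"dy": 0,"dz": 0,"rx": 0,"ry": 0,"rz": 0,"fingers": 1},{"dx": 0,"dy": 0,"dz": 0,"rx": 0,"ry": 0,"rz": 0,"fingers": 1},{"dx": 0,"dy": 0,"dz": 0,"rx": 0,"ry": 0,"rz": 0,"fingers": 1}]}}

```text
time_s: 10.85
tool_pos: [556.5, 118.3, 225.9]
tcp_rot: [3.141, -0.0, -1.717]
ft_force: [-0.8, 1.0, 0.9]
opening: 0.313
```

{"op": "drive_tool", "data": {"rows": [{"dx": 0,"dy": 0,"dz": 0,"rx": 0,"ry": 0,"rz": 0,"fingers": 1},{"dx": 0,"dy": 0,"dz": 0,"rx": 0,"ry": 0,"rz": 0,"fingers": 1},{"dx": 0,"dy": 0,"dz": 0,"rx": 0,"ry": 0,"rz": 0,"fingers": 1}]}}

```text
time_s: 11.1
tool_pos: [556.5, 118.3, 226.0]
tcp_rot: [3.141, -0.0, -1.717]
ft_force: [-2.3, 2.3, 1.0]
opening: 0.312
```

{"op": "drive_tool", "data": {"rows": [{"dx": 2,"dy": 0,"dz": 0,"rx": 0,"ry": 0,"rz": 0,"fingers": 1},{"dx": 4,"dy": 0,"dz": 0,"rx": 0,"ry": 0,"rz": 0,"fingers": 1},{"dx": 6,"dy": 0,"dz": 0,"rx": 0,"ry": 0,"rz": 0,"fingers": 1},{"dx": 8,"dy": 0,"dz": 0,"rx": 0,"ry": 0,"rz": 0,"fingers": 1},{"dx": 8,"dy": 0,"dz": 0,"rx": 0,"ry": 0,"rz": 0,"fingers": 1}]}}

```text
time_s: 11.52
tool_pos: [555.4, 111.1, 226.0]
tcp_rot: [-3.142, 0.002, -1.717]
ft_force: [-3.9, 4.3, 0.2]
opening: 0.316
```

{"op": "drive_tool", "data": {"rows": [{"dx": 2,"dy": 0,"dz": 0,"rx": 0,"ry": 0,"rz": 0,"fingers": 1},{"dx": 4,"dy": 0,"dz": 0,"rx": 0,"ry": 0,"rz": 0,"fingers": 1},{"dx": 6,"dy": 0,"dz": 0,"rx": 0,"ry": 0,"rz": 0,"fingers": 1},{"dx": 6,"dy": 0,"dz": 0,"rx": 0,"ry": 0,"rz": 0,"fingers": 1}]}}

```text
time_s: 11.85
tool_pos: [554.5, 105.2, 226.0]
tcp_rot: [-3.142, 0.001, -1.717]
ft_force: [-3.0, 4.9, 0.5]
opening: 0.317
```

{"op": "drive_tool", "data": {"rows": [{"dx": 1.5,"dy": 0.2,"dz": 0,"rx": 0,"ry": 0,"rz": 0,"fingers": 1},{"dx": 3,"dy": 0.2,"dz": 0,"rx": 0,"ry": 0,"rz": 0,"fingers": 1},{"dx": 4,"dy": 0.2,"dz": 0,"rx": 0,"ry": 0,"rz": 0,"fingers": 1},{"dx": 4,"dy": 0.2,"dz": 0,"rx": 0,"ry": 0,"rz": 0,"fingers": 1}]}}

```text
time_s: 12.18
tool_pos: [553.9, 101.4, 226.0]
tcp_rot: [-3.141, 0.002, -1.717]
ft_force: [-2.9, 5.6, 1.2]
opening: 0.312
```

{"op": "drive_tool", "data": {"rows": [{"dx": 1,"dy": 0,"dz": 0,"rx": 0,"ry": 0,"rz": 0,"fingers": 1},{"dx": 2,"dy": 0,"dz": 0,"rx": 0,"ry": 0,"rz": 0,"fingers": 1},{"dx": 3,"dy": 0,"dz": 0,"rx": 0,"ry": 0,"rz": 0,"fingers": 1},{"dx": 3,"dy": 0,"dz": 0,"rx": 0,"ry": 0,"rz": 0,"fingers": 1}]}}

```text
time_s: 12.52
tool_pos: [553.4, 98.5, 226.0]
tcp_rot: [-3.141, 0.002, -1.717]
ft_force: [-2.2, 5.6, 1.6]
opening: 0.314
```

```bash
cat > gap.py <<'E'
from nf import *
import sys
i=cams.camera_info("wrist");p,d=cams.capture("wrist");save(sys.argv[1],cv2.resize(p[40:330,110:410],(600,580)))
s=sensors.observe();print(s["time_s"],nf(s["tool_pos"][None]),s["ft_force"],s["opening"])
W=nf(wpts(d,d>0,i))
for a in range(64,86,1):
    t=W[(W[:,2]>45)&(abs(W[:,1]+.9)<17)&(W[:,0]>a)&(W[:,0]<=a+1)]
    if len(t): print(a,len(t),np.percentile(t[:,1],[1,99]).round(1),np.percentile(t[:,2],[10,50,90]).round(1))
E
python3 gap.py w5
```

```text
12.5667 [[  4.75445541  -1.26794965 225.96780033]] [-2.3149918   4.71599046  1.1266769 ] 0.3144852348913195
64 144 [-15.8  13.7] [68.3 69.2 69.9]
65 133 [-15.5  13.4] [68.3 69.2 69.9]
66 315 [-15.1  13. ] [51.3 63.7 68.7]
67 58 [-7.7 11.6] [57.2 59.9 61.4]
68 69 [-7.3  5.5] [55.4 59.4 61.2]
69 24 [-3.7  1.8] [55.6 56.4 57.6]
70 24 [-3.7  1.8] [55.4 56.5 57.6]
71 24 [-3.7  1.8] [55.5 56.7 57.8]
72 24 [-3.7  1.8] [55.1 56.2 57.7]
73 30 [-17.6  15.6] [55.1 57.1 67.3]
74 101 [-17.5  15.9] [56.1 70.3 71.6]
75 117 [-17.7  15.8] [56.4 70.7 72. ]
76 128 [-17.6  15.7] [56.1 71.  71.9]
77 134 [-17.8  15.7] [56.4 71.1 71.8]
78 136 [-17.6  15.8] [55.8 70.4 71.6]
79 89 [-17.5  15.5] [46.7 61.2 63.6]
80 66 [-9.2  6.7] [58.8 61.5 62.8]
81 65 [-9.1  6.7] [58.5 61.8 63. ]
82 66 [-9.1  6.7] [58.1 61.6 63.1]
83 70 [-9.7  7.3] [57.7 61.4 63. ]
84 69 [-9.7  7.3] [57.2 61.5 62.9]
85 69 [-9.3  7.3] [58.2 61.6 62.9]
```

The gap to the plate is about 7 mm. I regrip 8 mm further back, so the pads stay clear of the front spring fingers, and then feel for the plate.

{"op": "drive_tool", "data": {"rows": [{"dx": 0,"dy": 0,"dz": 0,"rx": 0,"ry": 0,"rz": 0,"fingers": 0.1},{"dx": 0,"dy": 0,"dz": 0,"rx": 0,"ry": 0,"rz": 0,"fingers": 0.1},{"dx": -4,"dy": 0.3,"dz": 0,"rx": 0,"ry": 0,"rz": 0,"fingers": 0.1},{"dx": -8,"dy": 0.3,"dz": 0,"rx": 0,"ry": 0,"rz": 0,"fingers": 0.1},{"dx": -8,"dy": 0.3,"dz": 0,"rx": 0,"ry": 0,"rz": 0,"fingers": 0.1}]}}

```text
time_s: 12.98
tool_pos: [554.8, 106.1, 226.1]
tcp_rot: [-3.141, 0.0, -1.716]
ft_force: [0.4, 0.7, 0.2]
opening: 0.444
```

{"op": "drive_tool", "data": {"rows": [{"dx": 0,"dy": 0,"dz": 0,"rx": 0,"ry": 0,"rz": 0,"fingers": 1},{"dx": 0,"dy": 0,"dz": 0,"rx": 0,"ry": 0,"rz": 0,"fingers": 1},{"dx": 0,"dy": 0,"dz": 0,"rx": 0,"ry": 0,"rz": 0,"fingers": 1},{"dx": 0,"dy": 0,"dz": 0,"rx": 0,"ry": 0,"rz": 0,"fingers": 1},{"dx": 0,"dy": 0,"dz": 0,"rx": 0,"ry": 0,"rz": 0,"fingers": 1}]}}

```text
time_s: 13.4
tool_pos: [554.4, 105.5, 226.0]
tcp_rot: [-3.141, 0.0, -1.717]
ft_force: [0.3, -0.3, -0.7]
opening: 0.312
```

{"op": "drive_tool", "data": {"rows": [{"dx": 1,"dy": 0,"dz": 0,"rx": 0,"ry": 0,"rz": 0,"fingers": 1},{"dx": 2,"dy": 0,"dz": 0,"rx": 0,"ry": 0,"rz": 0,"fingers": 1},{"dx": 3,"dy": 0,"dz": 0,"rx": 0,"ry": 0,"rz": 0,"fingers": 1},{"dx": 3,"dy": 0,"dz": 0,"rx": 0,"ry": 0,"rz": 0,"fingers": 1}]}}

```text
time_s: 13.73
tool_pos: [554.1, 103.3, 226.0]
tcp_rot: [-3.141, 0.002, -1.717]
ft_force: [-1.1, 4.7, -1.3]
opening: 0.309
```

{"op": "drive_tool", "data": {"rows": [{"dx": 0.7,"dy": 0,"dz": 0,"rx": 0,"ry": 0,"rz": 0,"fingers": 1},{"dx": 1.5,"dy": 0,"dz": 0,"rx": 0,"ry": 0,"rz": 0,"fingers": 1},{"dx": 1.5,"dy": 0,"dz": 0,"rx": 0,"ry": 0,"rz": 0,"fingers": 1}]}}

```text
time_s: 13.98
tool_pos: [553.9, 101.4, 226.0]
tcp_rot: [-3.141, 0.001, -1.717]
ft_force: [0.6, 4.6, -1.6]
opening: 0.312
```

{"op": "drive_tool", "data": {"rows": [{"dx": 0.5,"dy": 0,"dz": 0,"rx": 0,"ry": 0,"rz": 0,"fingers": 1},{"dx": 1,"dy": 0,"dz": 0,"rx": 0,"ry": 0,"rz": 0,"fingers": 1},{"dx": 1,"dy": 0,"dz": 0,"rx": 0,"ry": 0,"rz": 0,"fingers": 1}]}}

```text
time_s: 14.23
tool_pos: [553.7, 100.4, 226.0]
tcp_rot: [-3.141, 0.001, -1.717]
ft_force: [0.6, 5.4, -1.6]
opening: 0.313
```

{"op": "drive_tool", "data": {"rows": [{"dx": 0.4,"dy": 0,"dz": 0,"rx": 0,"ry": 0,"rz": 0,"fingers": 1},{"dx": 0.8,"dy": 0,"dz": 0,"rx": 0,"ry": 0,"rz": 0,"fingers": 1},{"dx": 0.8,"dy": 0,"dz": 0,"rx": 0,"ry": 0,"rz": 0,"fingers": 1}]}}

```text
time_s: 14.48
tool_pos: [553.6, 99.6, 226.0]
tcp_rot: [-3.141, 0.001, -1.717]
ft_force: [0.5, 5.6, -1.4]
opening: 0.31
```

{"op": "drive_tool", "data": {"rows": [{"dx": 0.3,"dy": 0,"dz": 0,"rx": 0,"ry": 0,"rz": 0,"fingers": 1},{"dx": 0.6,"dy": 0,"dz": 0,"rx": 0,"ry": 0,"rz": 0,"fingers": 1},{"dx": 0.6,"dy": 0,"dz": 0,"rx": 0,"ry": 0,"rz": 0,"fingers": 1}]}}

```text
time_s: 14.73
tool_pos: [553.5, 99.1, 226.0]
tcp_rot: [-3.141, 0.001, -1.717]
ft_force: [-0.5, 5.3, -1.3]
opening: 0.314
```

{"op": "drive_tool", "data": {"rows": [{"dx": 0.3,"dy": 0,"dz": 0,"rx": 0,"ry": 0,"rz": 0,"fingers": 1},{"dx": 0.6,"dy": 0,"dz": 0,"rx": 0,"ry": 0,"rz": 0,"fingers": 1},{"dx": 0.6,"dy": 0,"dz": 0,"rx": 0,"ry": 0,"rz": 0,"fingers": 1}]}}

```text
time_s: 14.98
tool_pos: [553.4, 98.5, 226.0]
tcp_rot: [-3.141, 0.001, -1.717]
ft_force: [-0.3, 5.1, -0.5]
opening: 0.312
```

{"op": "drive_tool", "data": {"rows": [{"dx": 0.3,"dy": 0,"dz": 0,"rx": 0,"ry": 0,"rz": 0,"fingers": 1},{"dx": 0.6,"dy": 0,"dz": 0,"rx": 0,"ry": 0,"rz": 0,"fingers": 1},{"dx": 0.6,"dy": 0,"dz": 0,"rx": 0,"ry": 0,"rz": 0,"fingers": 1}]}}

```text
time_s: 15.23
tool_pos: [553.3, 98.0, 226.0]
tcp_rot: [-3.141, 0.001, -1.717]
ft_force: [-0.8, 5.5, -1.7]
opening: 0.314
```

```bash
python3 gap.py w6 | head -14
```

```text
15.2833 [[  5.27293714  -1.31600967 225.99215463]] [-0.67120417  5.91884335 -1.04707838] 0.3144138591618003
64 115 [-14.6  12.8] [61.1 66.3 68.3]
65 115 [-14.6  12.7] [61.  66.3 68.3]
66 111 [-14.6  12.1] [61.2 66.4 68.3]
67 122 [-14.   12.6] [61.8 66.5 68.5]
68 75 [-14.8  12.3] [65.  67.5 68.4]
69 128 [-15.6  13. ] [67.9 68.6 69.5]
70 145 [-16.   13.2] [68.5 69.3 70.1]
71 148 [-15.5  13.2] [68.6 69.3 69.9]
72 150 [-15.2  13.5] [68.4 69.3 70.2]
73 187 [-16.9  15. ] [59.8 67.6 69.2]
74 135 [-17.8  15.8] [58.5 70.  71.5]
75 172 [-17.3  15.6] [55.8 66.3 71.8]
76 115 [-17.8  15.8] [56.4 70.9 71.9]
```

View pics/w6.png

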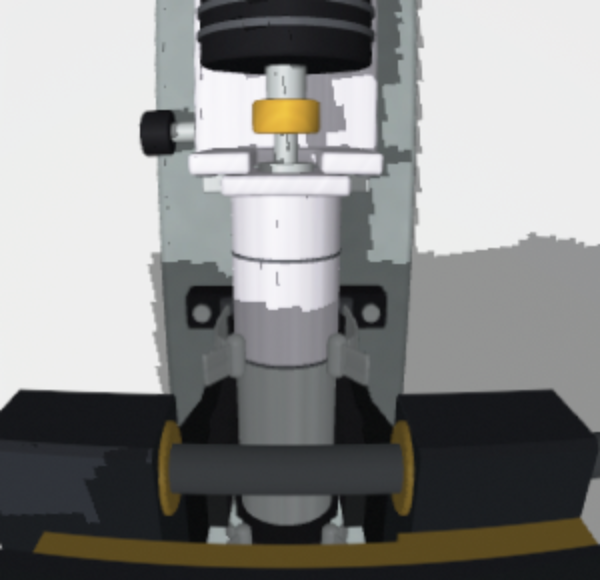

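The shaft is in the brass cup, at px (285, 140), and the flange is close to the plate. I keep feeling forward.

{"op": "drive_tool", "data": {"rows": [{"dx": 0.3,"dy": 0,"dz": 0,"rx": 0,"ry": 0,"rz": 0,"fingers": 1},{"dx": 0.6,"dy": 0,"dz": 0,"rx": 0,"ry": 0,"rz": 0,"fingers": 1},{"dx": 0.6,"dy": 0,"dz": 0,"rx": 0,"ry": 0,"rz": 0,"fingers": 1}]}}

```text
time_s: 15.53
tool_pos: [553.3, 97.5, 226.0]
tcp_rot: [-3.141, 0.001, -1.717]
ft_force: [-1.1, 6.9, -2.1]
opening: 0.314
```

{"op": "drive_tool", "data": {"rows": [{"dx": 0.3,"dy": 0,"dz": 0,"rx": 0,"ry": 0,"rz": 0,"fingers": 1},{"dx": 0.6,"dy": 0,"dz": 0,"rx": 0,"ry": 0,"rz": 0,"fingers": 1},{"dx": 0.6,"dy": 0,"dz": 0,"rx": 0,"ry": 0,"rz": 0,"fingers": 1}]}}

```text
time_s: 15.78
tool_pos: [553.2, 97.3, 226.0]
tcp_rot: [-3.141, 0.002, -1.717]
ft_force: [-0.3, 8.2, -1.9]
opening: 0.317
```

Force is rising: 5.5, then 6.9, then 8.2 N, and the tool advances less for each command. A little more will tell.

{"op": "drive_tool", "data": {"rows": [{"dx": 0.3,"dy": 0,"dz": 0,"rx": 0,"ry": 0,"rz": 0,"fingers": 1},{"dx": 0.6,"dy": 0,"dz": 0,"rx": 0,"ry": 0,"rz": 0,"fingers": 1},{"dx": 0.6,"dy": 0,"dz": 0,"rx": 0,"ry": 0,"rz": 0,"fingers": 1}]}}

```text
time_s: 16.03
tool_pos: [553.1, 97.2, 226.0]
tcp_rot: [-3.14, 0.003, -1.717]
ft_force: [-1.8, 10.0, -2.0]
opening: 0.314
```

{"op": "drive_tool", "data": {"rows": [{"dx": 0.3,"dy": 0,"dz": 0,"rx": 0,"ry": 0,"rz": 0,"fingers": 1},{"dx": 0.6,"dy": 0,"dz": 0,"rx": 0,"ry": 0,"rz": 0,"fingers": 1},{"dx": 0.6,"dy": 0,"dz": 0,"rx": 0,"ry": 0,"rz": 0,"fingers": 1}]}}

```text
time_s: 16.28
tool_pos: [553.0, 97.0, 226.0]
tcp_rot: [-3.14, 0.004, -1.717]
ft_force: [-2.3, 12.4, -0.7]
opening: 0.316
```

{"op": "drive_tool", "data": {"rows": [{"dx": 0.3,"dy": 0,"dz": 0,"rx": 0,"ry": 0,"rz": 0,"fingers": 1},{"dx": 0.5,"dy": 0,"dz": 0,"rx": 0,"ry": 0,"rz": 0,"fingers": 1},{"dx": 0.5,"dy": 0,"dz": 0,"rx": 0,"ry": 0,"rz": 0,"fingers": 1}]}}

```text
time_s: 16.53
tool_pos: [553.0, 96.9, 226.0]
tcp_rot: [-3.14, 0.004, -1.717]
ft_force: [-2.1, 13.8, -2.9]
opening: 0.31
```

{"op": "drive_tool", "data": {"rows": [{"dx": 0,"dy": 0,"dz": 0,"rx": 0,"ry": 0,"rz": 0,"fingers": -0.1},{"dx": 0,"dy": 0,"dz": 0,"rx": 0,"ry": 0,"rz": 0,"fingers": -0.1},{"dx": 0,"dy": 0,"dz": 0,"rx": 0,"ry": 0,"rz": 0,"fingers": -0.1},{"dx": -2,"dy": 0,"dz": 0,"rx": 0,"ry": 0,"rz": 0,"fingers": -0.1},{"dx": -2,"dy": 0,"dz": 0,"rx": 0,"ry": 0,"rz": 0,"fingers": -0.1}]}}

```text
time_s: 16.95
tool_pos: [553.1, 96.2, 226.0]
tcp_rot: [3.141, -0.001, -1.717]
ft_force: [-0.5, -0.2, 0.3]
opening: 0.532
```

```bash
python3 gap.py w7 | head -14
```

```text
17.0 [[  7.01891416  -1.28884122 226.00388912]] [-0.59386576  0.72474869 -0.28441464] 0.5417558555779576
64 113 [-14.2  12. ] [61.7 66.8 68.4]
65 117 [-14.   12.5] [61.5 66.6 68.4]
66 111 [-14.1  12.6] [61.2 66.5 68.4]
67 117 [-14.1  12.5] [61.5 66.3 68.4]
68 106 [-13.5  11.9] [62.6 66.7 68.1]
69 88 [-14.7  12.6] [67.3 68.5 69.4]
70 130 [-16.   13.2] [68.5 69.1 70. ]
71 131 [-15.9  13.3] [68.4 69.1 69.9]
72 144 [-15.9  13.1] [68.4 69.1 69.9]
73 191 [-17.1  15.3] [63.6 68.6 69.7]
74 161 [-17.5  15.5] [57.9 66.4 71.4]
75 157 [-17.4  15.6] [58.1 70.5 71.7]
76 160 [-17.5  15.5] [54.6 70.6 71.8]
```

View pics/w7.png

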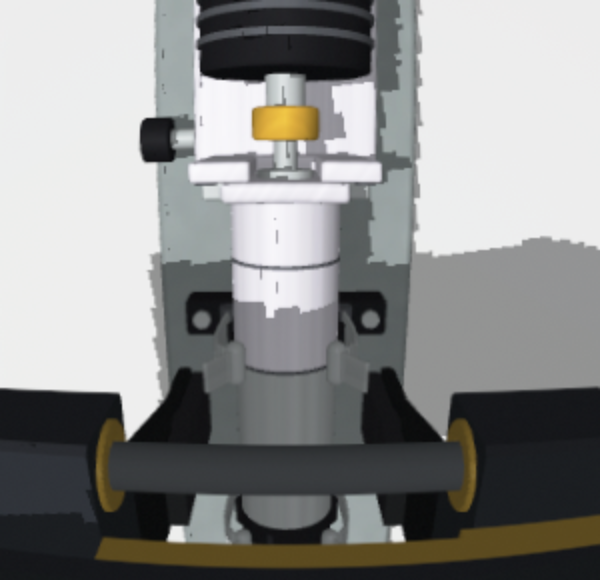

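Flange and plate edges now meet at px row ~182. The cup has moved back from the plate: about 22 px now, against about 5 px when free, which is roughly 4 mm. The push peaked at 13.8 N, with the stiff rise of a firm stop. I lift away and check.

{"op": "drive_tool", "data": {"rows": [{"dx": 0,"dy": 0,"dz": -10,"rx": 0,"ry": 0,"rz": 0,"fingers": -0.1},{"dx": 0,"dy": 0,"dz": -30,"rx": 0,"ry": 0,"rz": 0,"fingers": -0.1},{"dx": 0,"dy": 0,"dz": -60,"rx": 0,"ry": 0,"rz": 0,"fingers": -0.1},{"dx": 0,"dy": 0,"dz": -95,"rx": 0,"ry": 0,"rz": 0,"fingers": -0.1},{"dx": 0,"dy": 0,"dz": -95,"rx": 0,"ry": 0,"rz": 0,"fingers": -0.1}]}}

```text
time_s: 17.42
tool_pos: [555.1, 97.1, 329.1]
tcp_rot: [-3.128, 0.006, -1.715]
ft_force: [2.0, 1.1, 0.8]
opening: 0.551
```

Run:
```python
from nf import *
def cup(p,d,i,n):
    v,u=np.nonzero(d>0);W=nf(wpts(d,d>0,i));h=cv2.cvtColor(p,cv2.COLOR_RGB2HSV)[v,u]
    c=W[(h[:,0]>15)&(h[:,0]<32)&(h[:,1]>130)&(abs(W[:,1])<15)&(W[:,0]>60)&(W[:,0]<110)&(W[:,2]>40)&(W[:,2]<75)]
    pl=W[(abs(W[:,1]+.9)>11)&(abs(W[:,1]+.9)<18)&(W[:,2]>70.3)&(W[:,2]<73)&(W[:,0]>66)&(W[:,0]<85)]
    print(n,"cup",np.percentile(c[:,0],[3,50,97]).round(1),"plate",np.percentile(pl[:,0],[3,50,97]).round(1)); return W
z=np.load("w2.npz");i=cams.camera_info("wrist");j=dict(i,R=z["R"],t=z["t"]);cup(z["p"],z["d"],j,"before")
i=cams.camera_info("wrist");p,d=cams.capture("wrist");W=cup(p,d,i,"now");save("w8",p)
fl=W[(abs(W[:,1]+.9)<13)&(W[:,2]>68)&(W[:,2]<70.2)&(W[:,0]>60)&(W[:,0]<80)];print("flange top x",np.percentile(fl[:,0],[2,98]))
m=W[(abs(W[:,1]+.9)<16)&(W[:,2]>55)&(W[:,2]<75)&(W[:,0]<66)];wid(m,"can")
s=sensors.observe();print(s["time_s"],s["tool_pos"],s["ft_force"])
```

```text
before cup [80.5 83.8 87.1] plate [74.3 76.7 79.1]
now cup [84.1 87.5 91.6] plate [73.8 76.3 78.7]
flange top x [61.57919145 75.47105434]
can -45 422 y -16.3 14.8 mid -0.7
can -30 501 y -16.3 14.9 mid -0.7
can -15 477 y -13.7 12.4 mid -0.7
can 0 507 y -14.3 12.2 mid -1.0
can 15 585 y -16.5 14.8 mid -0.9
can 30 612 y -16.4 14.1 mid -1.1
can 45 603 y -14.5 12.7 mid -0.9
can 60 230 y -14.2 12.6 mid -0.8
17.4667 [554.12682755  96.86466278 326.04704762] [-0.30234661 -0.37463805 -1.06719044]
```

View pics/w8.png

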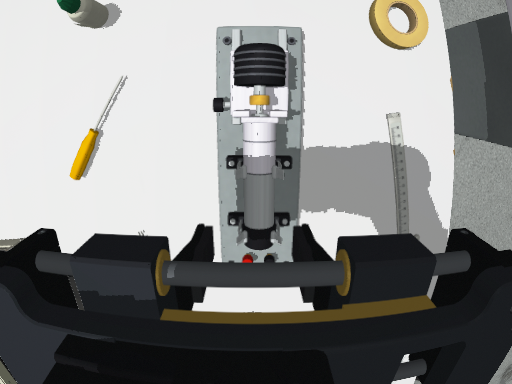

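The cup has moved 4.1 mm relative to the plate, as expected with the flange home (4 mm). The motor lies straight and centred, and the bystanders look untouched.

```bash
python3 -c "
from rig import r
print(r.finish_job())"
```

```text
the job is handed in; nothing more can be done
None
```

The gearmotor is loaded in the test nest, released, and the job is handed in at about 17.5 s; `finish_job` reports no verdict.

- **Pressing in:** I gripped the motor across the can and lifted it. I then pressed it down between the fingers, clear of the head, at up to about 14 N, and it snapped home with its axis at about 55 mm.
- **Sliding:** I regripped twice and slid it forward against about 5 N of finger friction. The force then climbed to a stiff stop at 13.8 N; I let go and lifted away.
- **Last checks:**
  - The cup sits about 4.1 mm further back from the plate than when it was free; 4 mm is expected with the flange home.
  - The can is straight and centred on the bed to within about 0.3 mm.
  - In the last picture the fingers look shut, the gripper is clear, and the bystanders look undisturbed. I did not read the finger angles or measure the bystanders.
- **Disagreements:** The top, side and wrist cameras differed by 1 to 3 mm on where the nest is. I went by the wrist view, and the force readings while pressing agreed with it to within about 1 mm.

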